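# Close the open strap clamp on a frame trimming jig

## Task

The black moulded frame on the jig is held by two strap clamps, and one of them is still open. With the outside of your closed fingers push its strap round until it stops over the frame, then press its raised cam lever fully down so that the frame is locked, and move clear. Grasp nothing, leave the frame lying where it is, and do not disturb the clamp that is already closed or the things lying about.

Things in the scene. Friction and masses are not known exactly. Their poses are not given: they have to be found in the camera images.
- jig: fixed grey metal plate, 200 x 295 x 12 mm, on the table; origin under the midpoint of the two clamp pivots, which stand 65 mm either side of it along its x; the plate spans -40 to 255 mm in y. The frame lies centred at y = 161 mm; both straps close over its nearer long bar. Apart from their state the clamps are alike; which one is open changes from run to run
- open_clamp: steel clamp that is open at the start: fixed foot 46 x 38 x 8 mm and a post. Origin on the strap's vertical pivot axis, on the plate's top (12 mm above the table); x points level across the frame bar (along the closed strap), z up. Strap 20 to 32 mm above this origin. Stop pin for the strap, 29 mm high, at x = 45, y = -15.5 mm
- open_strap (a joint): angle of its strap, a level bar 22 mm wide, 12 mm thick, reaching 98 mm from its vertical pivot: 0 = over the frame at its stop (along the clamp's x), up to 1.6 rad swung away towards the clamp's y; starts at 0.9 to 1.5. Closed by pushing the side that faces away from the frame. Pivot friction 0.15 N m: stays where left
- open_strap_mid (a point): point in the middle of the bar's cross-section, 55 mm from the pivot; x along the bar away from the pivot, z up. 38 mm above the table. A finger pushing here clears the frame, whose bar begins 79 mm from the pivot
- open_lever (a joint): angle of its cam lever, carried by the strap: 0 = raised (0.9 rad above level), 0.86 = fully down, nearly level; starts at 0 to 0.15. Hinge pin level, right over the pivot, 56 mm above the table; points opposite to the strap's nose. A straight push down 40 mm from the pivot takes it all the way. Friction 0.15 N m: stays where left. Lowers the nose pad 3 mm on to the frame
- open_lever_paddle (a point): middle of the lever's paddle, 50 x 20 x 9 mm, 67 mm from the lever's hinge pin (lever end at 92 mm); x points along the lever back to the pin, z out of its upper face
- shut_clamp: the clamp that is already closed, made alike, with the same origin and axes
- shut_strap (a joint): its strap angle, 0 = over the frame; starts there and shall stay
- shut_lever (a joint): its lever angle, 0.86 = fully down; starts there and shall stay
- frame: black moulded oval frame, 376 x 165 x 14 mm, 75 g, lying loose on the jig round four dowels; origin under its centre, y along its length; bars 12 mm wide; its upper face is 26 mm above the table
- clip_a: small black moulded clip, 24 x 10 x 9 mm, on the plate inside the frame; origin under its centre
- offcut_a: black gate offcut, 46 x 9 x 8 mm, on the plate inside the frame; origin under its middle
- offcut_b: black gate offcut, 40 x 9 x 8 mm, on the table at the near right of the jig; origin under its middle
- cutters: side cutters with red handles, 129 x 56 x 13 mm, on the table right of the jig; origin under the middle
- clip_b: small black moulded clip, 24 x 10 x 9 mm, on the table at the far right; origin under its centre
- runner: thin black moulded runner, 289 x 52 mm, with a 36 mm high stub, on the table left of the frame; origin under its middle

How it is judged (in metres and radians):
On the way, in this order (a step that is already met when the one before it is completed fails the run):
1. the open strap has been pushed over the frame to its stop, its lever still raised (value of joint open_strap below 0.07 rad and value of joint open_lever below 0.3 rad), for 0.2 s.
2. its lever is pressed fully down with the strap still over the frame (value of joint open_strap below 0.07 rad and value of joint open_lever above 0.79 rad), for 0.2 s.
At the end, for the whole second after the job is handed in: Both straps over the frame (within 0.07 rad, 4 degrees, of their stops), both levers pressed down (at least 0.79 of 0.86 rad), everything at rest, the frame within 15 mm of where it lay (all of step 2 and value of joint shut_strap below 0.07 rad and value of joint shut_lever above 0.79 rad and distance of frame from where it was at the start of the episode below 0.015 m and velocity of joint open_strap between -0.05 and 0.05 rad/s and velocity of joint open_lever between -0.05 and 0.05 rad/s and linear speed of frame below 0.02 m/s); the robot touches nothing.
It fails at once if the lever is pressed down while its strap is not over the frame (value of joint open_lever above 0.4 rad and value of joint open_strap above 0.2 rad).
It fails at once if the strap or the lever is taken between the fingers ((x of the grasp point in the frame of open_strap_mid between -0.04 and 0.04 m and y of the grasp point in the frame of open_strap_mid between -0.007 and 0.007 m and z of the grasp point in the frame of open_strap_mid between -0.01 and 0.01 m) or (x of the grasp point in the frame of open_lever_paddle between -0.025 and 0.025 m and y of the grasp point in the frame of open_lever_paddle between -0.006 and 0.006 m and z of the grasp point in the frame of open_lever_paddle between -0.007 and 0.007 m)).
It fails at once if the closed clamp is disturbed (value of joint shut_strap above 0.12 rad or value of joint shut_lever below 0.72 rad).
It fails at once if the frame is lifted or shoved more than 20 mm (distance of frame from where it was at the start of the episode above 0.02 m).
It fails at once if a bystander is moved more than 25 mm (distance of any of clip_a, offcut_a, offcut_b, cutters, clip_b, runner from where it was at the start of the episode above 0.025 m).
It also fails if it takes over 45 s, if anything falls off the work surface, if the arm or the gripper's body presses on something with over 40 N, if the wrist force passes 120 N, or if a joint passes its speed limit or range.

## Robot

A 6-joint arm with a two-finger parallel gripper is mounted at the origin on a cart in front of the work surface, level with it; the furniture and walls round the work are solid. World frame = base frame: x ahead of the robot, y to its left, z up, the work surface at z = 0. Lengths are in m, angles in degrees, forces in N, time in s.
With the tool pointing down it reaches from about 0.3 to 0.75 m from the base axis. Payload 8.5 kg.
Tool frame: the origin (TCP) lies at the very end of the fingers, on their centre line; the grasp point (between the pads) lies 19 mm behind it (env.grasp_offset is the distance from the TCP to the grasp point, in m); y points along the fingers, z is the direction in which the jaws open and shut, and the axes are right-handed (so a half turn about y gives the same grasp; the last joint's range is limited). The gripper opens to 85 mm and grips with 20 to 120 N. Pads are 22 mm wide; open, the fingers measure 114 mm over their backs; the gripper's body (76 mm by 85 mm) begins 54 mm behind the grasp point. The pads swing forward as they close: fully open they stand 13 mm farther back than shut.
Start: joints at [57.221, 21.807, 74.336, -0, 83.858, -12.336], TCP at [0.192, 0.515, 0.231] pointing down, gripper open.
Joint ranges: [-178.18, 178.18], [-50.72, 133.34], [12.68, 142.11], [-81.47, 261.47], [9.98, 163.14], [-165.26, 165.26]. Speed limits (degrees/s): [136.94, 136.94, 180, 180, 180, 180].

## Interface

Orientations are given as a 3x3 rotation matrix whose columns are the frame's x, y, z axes.
In Python, from rig import env gives the robot as it stands. The module is installed in compiled form; this text tells all that it offers.
- The arm moves only by the shell command python3 -m pendant 'ROWS' [FORCE]. ROWS is JSON, a list of rows, each a list of 3 entries, a list of its own where there are three numbers: the shift along the world's x, y, z as a fraction of full scale, then the turn about the world's z as a fraction of full scale, then the opening, from 0 (shut) to 1 (fully open). A call has 1 to 12 rows; each row shifts and turns the commanded pose from where the row before left it; what a row does not reach is not made up. Full scale, the value 1, is 30 mm for a shift and 5 degrees for a turn. A row lasts 1/12 s, in which the tool goes at most 41.7 mm and 7.16 degrees, less where a joint would pass 70% of its speed; a pose out of reach is approached as far as the arm can. A call with a number of a shift or a turn outside -1 to 1 is refused whole. A call with a gripper value outside its range is refused whole. The fingers move at their own pace and stop on an object; FORCE is the grip in N (left out, the last holds). Time passes only in rows, so rows that do not move let the fingers close. It gives the time, the measured TCP pose, the force and the opening at its end, in the units of the state.
- env.observe(): the state, without advancing time (a new reading comes with each control period).
- env.get_image(name): name is "scene" or "top" or "wrist"; returns (picture, depth): 384x512x3 uint8, red, green, blue; 384x512 float32, m along the optical axis (not along the pixel's ray), 0 where there is no reading.
- env.camera_model(name): a dict with "camera_matrix" (3x3 intrinsics, pixels), "dist_coeffs" ([k1, k2, p1, p2, k3] as OpenCV has them; the pictures are not rectified), "R" (3x3) and "t" (3): a world point X has camera coordinates R X + t; the wrist camera has in their place "tool_from_camera" (4x4, takes a point from camera to tool coordinates, whose origin is the TCP and whose axes are the tool frame's). Camera axes: x right, y down, z forward; pixel columns grow to the right and rows downward; lengths in m; the calibration is good to about 2 mm. A picture is of the moment at which its call begins: read the wrist's pose just before it. camera_model takes no time and is no camera call.
- env.close_job(): hands the job in, once; it reports no verdict.
The state is a dict: "time_s": time; "q": joint angles; "qvel": joint speeds; "joint_efforts": joint torques, N m; "position": TCP position; "tool_rot": TCP orientation; "ft_force": force on the tool from outside, world axes, zero at the start; "wrist_torque": the same for the moment, N m; "grip_width": finger opening in m.
Only numpy, scipy, OpenCV 4.12 (cv2) and the standard library are available. Lean on these libraries where they do the work, as an engineer would, in place of code of your own. Each camera call takes 0.05 s, during which the arm holds its last target.

## Working session

There is one attempt and no reset: what is moved stays moved. The work goes in short steps, Python scripts to look and compute and a shell command to move; the robot and the scene stay as the last step left them, time stands still between calls to the robot, and variables do not carry over. Pictures are saved under pics/ and viewed, and the job is handed in when it is done.

```bash
mkdir -p pics
python3 - <<'E'
from rig import env
import cv2,numpy as np
s=env.observe();print(s)
for n in("scene","top"):
    p,d=env.get_image(n);np.savez(f"pics/{n}0.npz",p=p,d=d);cv2.imwrite(f"pics/{n}0.png",p[:,:,::-1])
    print(n,env.camera_model(n))
E
```

```text
{'time_s': 0.0, 'q': array([ 5.72211689e+01,  2.18401248e+01,  7.43850114e+01, -7.96992662e-04,
        8.38577704e+01, -1.23370250e+01]), 'qvel': array([-0.01646669,  0.03173735,  0.05814271, -0.0299654 , -0.08848948,
        0.07489261]), 'joint_efforts': array([-2.83153912e-05, -4.48457980e+01, -2.31278443e+01, -3.13678702e-04,
        4.74952729e-03,  1.23143266e-05]), 'position': array([0.19194391, 0.51510476, 0.23071837]), 'tool_rot': array([[ 9.37027812e-01, -7.71769780e-04,  3.49253896e-01],
       [-3.49254623e-01, -1.22407008e-03,  9.37027059e-01],
       [-2.95657925e-04, -9.99998953e-01, -1.41653187e-03]]), 'ft_force': array([-0.53609781,  0.18136263,  0.69039207]), 'wrist_torque': array([ 0.02054236,  0.02442072, -0.02683947]), 'grip_width': 0.08553443647913964}
scene {'camera_matrix': array([[462.29949616,   0.        , 258.78290672],
       [  0.        , 462.29949616, 187.46967515],
       [  0.        ,   0.        ,   1.        ]]), 'dist_coeffs': array([-0.1012714,  0.       ,  0.       ,  0.       ,  0.       ]), 'R': array([[ 0.89443603, -0.44684309, -0.01776077],
       [-0.22589441, -0.41717828, -0.88030336],
       [ 0.38594806,  0.7913871 , -0.47407864]]), 't': array([-0.44757437,  0.24544381,  1.45616618])}
top {'camera_matrix': array([[378.49054591,   0.        , 248.320244  ],
       [  0.        , 378.49054591, 189.91743303],
       [  0.        ,   0.        ,   1.        ]]), 'dist_coeffs': array([0.01945404, 0.        , 0.        , 0.        , 0.        ]), 'R': array([[-0.02061619, -0.99978246, -0.00316357],
       [-0.99484704,  0.02082839, -0.09922477],
       [ 0.09926907,  0.00110163, -0.99506002]]), 't': array([0.11405551, 0.55217568, 1.10448218])}
```

View pics/scene0.png

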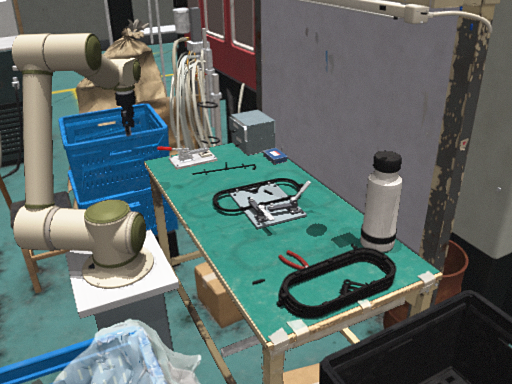

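View pics/top0.png

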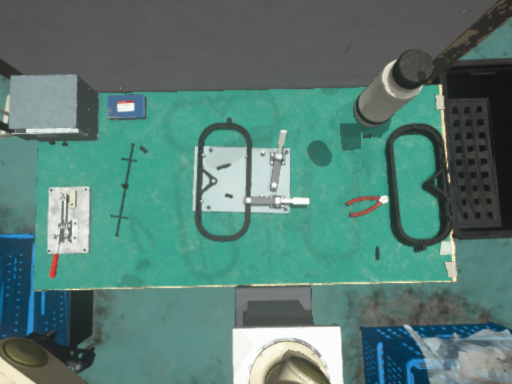

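```bash
cat > h.py <<'E'
import numpy as np,cv2
from rig import env
def world(n,d,u,v,z=None):
    """pixel -> world, by depth (z None) or at plane z"""
    m=env.camera_model(n)
    xy=cv2.undistortPoints(np.array([[[u,v]]],float),m["camera_matrix"],m["dist_coeffs"])[0,0]
    r=np.array([xy[0],xy[1],1]);R,t=m["R"],m["t"];o=-R.T@t;dr=R.T@r
    if z is None: return o+dr*d[int(round(v)),int(round(u))]
    return o+dr*(z-o[2])/dr[2]
def proj(n,X):
    m=env.camera_model(n);p,_=cv2.projectPoints(np.array(X,float).reshape(-1,1,3),cv2.Rodrigues(m["R"])[0],m["t"],m["camera_matrix"],m["dist_coeffs"]);return p[:,0]
E
python3 - <<'E'
import numpy as np,cv2
f=np.load('pics/top0.npz');p=f['p'][:,:,::-1]
cv2.imwrite('pics/topc.png',cv2.resize(p[110:250,180:330],None,fx=5,fy=4.0*1.0,interpolation=cv2.INTER_CUBIC)[:600])
f=np.load('pics/scene0.npz');p=f['p'][:,:,::-1]
cv2.imwrite('pics/scenec.png',cv2.resize(p[165:240,200:330],None,fx=6,fy=6,interpolation=cv2.INTER_CUBIC))
E
```

```text
(no output)
```

View pics/topc.png

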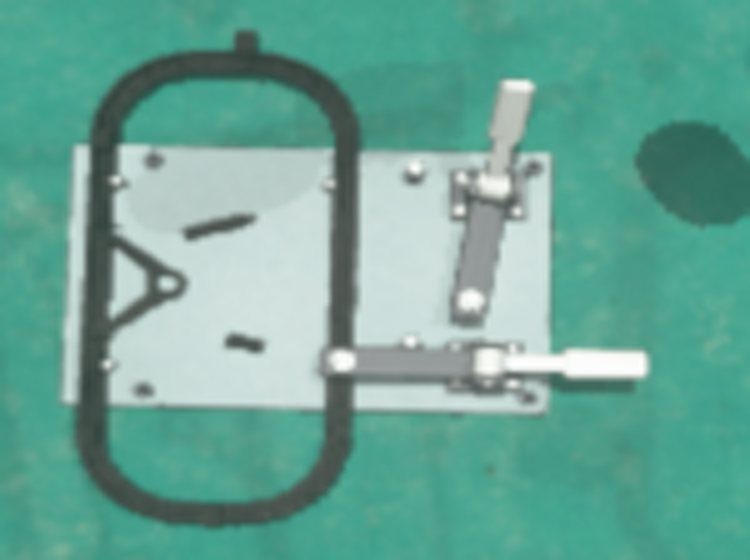

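View pics/scenec.png

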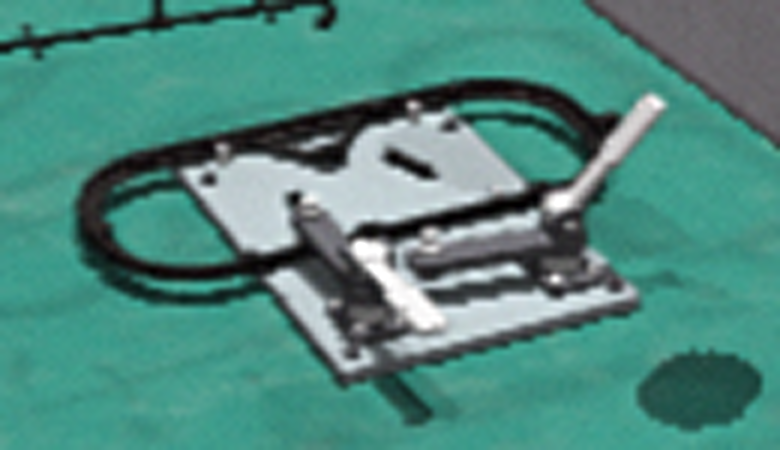

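Run:
```python
from h import *
d=np.load('pics/top0.npz')['d']
C=lambda x,y:(x/5+180-.4,y/4+110-.4)
for n,x,y,z in [("openhinge",494,185,.060),("opennose",470,300,.046),("shuthinge",489,360,.060),("shutnose",342,360,.046),("pl",77,145,.012),("pl",552,152,.012),("pl",548,410,.012),("pl",63,402,.012),("levend",516,83,.12),("opfootc",487,193,.02),("shutlevend",648,365,.06),("pin",414,172,.041),("pin2",411,341,.041)]:
    u,v=C(x,y); print(n,world("top",d,u,v,z).round(4),world("top",d,u,v).round(4))
```

```text
openhinge [0.6496 0.0123 0.06  ] [0.6488 0.0127 0.0647]
opennose [0.5668 0.0278 0.046 ] [0.5654 0.0286 0.058 ]
shuthinge [0.5213 0.0189 0.06  ] [0.5206 0.0195 0.0687]
shutnose [0.5241 0.1041 0.046 ] [0.5233 0.104  0.0559]
pl [0.6952 0.2633 0.012 ] [0.6937 0.2624 0.0187]
pl [ 0.6836 -0.0278  0.012 ] [ 0.684  -0.028   0.0099]
pl [ 0.4863 -0.0192  0.012 ] [ 0.4861 -0.0188  0.0156]
pl [0.4984 0.2731 0.012 ] [0.4987 0.2741 0.005 ]
levend [0.71   0.0029 0.12  ] [0.7074 0.0039 0.1299]
opfootc [0.6512 0.0135 0.02  ] [0.6439 0.0166 0.0595]
shutlevend [ 0.5157 -0.073   0.06  ] [ 0.5157 -0.0729  0.0605]
pin [0.6641 0.0582 0.041 ] [0.6659 0.0579 0.032 ]
pin2 [0.5376 0.0631 0.041 ] [0.5373 0.0632 0.0452]
```

```bash
python3 -m pendant '[[[0.74,-0.98,0],0.18,0],[[0.74,-0.98,0],0.18,0],[[0.74,-0.98,0],0.18,0],[[0.74,-0.98,0],0.18,0],[[0.74,-0.98,0],0.18,0],[[0.74,-0.98,0],0.18,0],[[0.74,-0.98,0],0.18,0],[[0.74,-0.98,0],0.18,0],[[0.74,-0.98,0],0.18,0],[[0.74,-0.98,0],0.18,0],[[0.74,-0.98,0],0.18,0],[[0.74,-0.98,0],0.18,0]]' 40
python3 -m pendant '[[[0.74,-0.98,0],0,0],[[0.74,-0.98,0],0,0],[[0.74,-0.98,0],0,0],[[0.74,-0.98,0],0,0],[[0.74,-0.98,0],0,0],[[0.74,-0.98,0],0,0],[[0,0,0],0,0],[[0,0,0],0,0]]'
python3 - <<'E'
from h import *
s=env.observe();print(s['position'],s['tool_rot'],s['ft_force'])
p,d=env.get_image("wrist");cv2.imwrite("pics/w1.png",p[:,:,::-1]);np.savez("pics/w1.npz",p=p,d=d,pos=s['position'],R=s['tool_rot'])
m=env.camera_model("wrist");print(m)
p,d=env.get_image("top");cv2.imwrite("pics/t1.png",cv2.resize(p[110:250,180:330,::-1],None,fx=4,fy=4))
E
```

```text
time_s: 1.1
position: [0.4591, 0.1608, 0.2312]
tool_rot: [[0.986, -0.0, 0.167], [-0.167, 0.0, 0.986], [-0.0, -1.0, -0.0]]
ft_force: [0.7, 0.8, -0.0]
grip_width: 0.0001
time_s: 1.77
position: [0.5921, -0.0153, 0.2302]
tool_rot: [[0.985, -0.002, 0.17], [-0.17, 0.0, 0.985], [-0.002, -1.0, 0.0]]
ft_force: [-0.0, -0.4, -0.5]
grip_width: 0.0
[ 0.59208357 -0.01527156  0.23018203] [[ 9.85461053e-01 -1.73505513e-03  1.69892620e-01]
 [-1.69892099e-01  4.44486144e-04  9.85462570e-01]
 [-1.78534680e-03 -9.99998396e-01  1.43251626e-04]] [-0.00217265 -0.35075814 -0.45363029]
{'camera_matrix': array([[278.96659877,   0.        , 258.33469408],
       [  0.        , 278.96659877, 196.57618088],
       [  0.        ,   0.        ,   1.        ]]), 'dist_coeffs': array([-0.06003909,  0.        ,  0.        ,  0.        ,  0.        ]), 'tool_from_camera': array([[-1.39115457e-04,  9.48827245e-01,  3.15795568e-01,
        -8.21363388e-02],
       [ 6.66491185e-04, -3.15795413e-01,  9.48827072e-01,
        -1.42338077e-01],
       [ 9.99999768e-01,  3.42471475e-04, -5.88452972e-04,
         3.58726904e-04],
       [ 0.00000000e+00,  0.00000000e+00,  0.00000000e+00,
         1.00000000e+00]])}
```

View pics/w1.png

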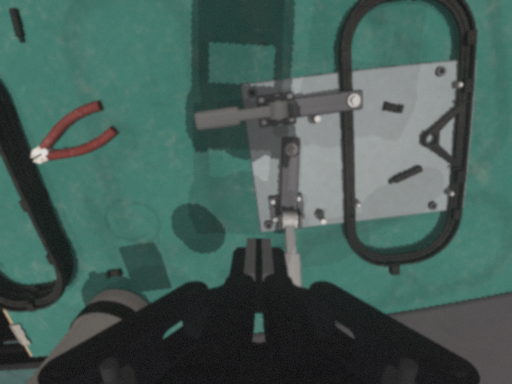

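```bash
cat >> h.py <<'E'
def wpix(f,u,v,z=None):
    m=env.camera_model("wrist");xy=cv2.undistortPoints(np.array([[[u,v]]],float),m["camera_matrix"],m["dist_coeffs"])[0,0]
    T=m["tool_from_camera"];R=f['R'];o=f['pos']+R@T[:3,3];dr=R@(T[:3,:3]@np.array([xy[0],xy[1],1]))
    if z is None: return o+dr*f['d'][int(round(v)),int(round(u))]
    return o+dr*(z-o[2])/dr[2]
E
python3 - <<'E'
from h import *
f=np.load('pics/w1.npz')
for n,u,v,z in [("nose",291,150,.05),("hinge",289,217,.06),("shutnose",354,100,.05),("shuthinge",280,105,.06),("frame bar nearside",345,140,.026),("strapL",282,175,.044),("strapR",299,175,.044),("lever end",293,283,.125),("tipL",246,240,.23),("tipR",272,240,.23)]: print(n,wpix(f,u,v,z).round(4),wpix(f,u,v).round(4))
E
```

```text
nose [0.5671 0.0276 0.05  ] [0.566  0.027  0.0561]
hinge [0.6453 0.0134 0.06  ] [0.6438 0.0133 0.0636]
shutnose [0.5236 0.1042 0.05  ] [0.5234 0.1027 0.0547]
shuthinge [0.5154 0.0217 0.06  ] [0.5154 0.0212 0.0663]
frame bar nearside [0.57   0.0974 0.026 ] [0.57   0.0974 0.0259]
strapL [0.5963 0.0133 0.044 ] [0.5968 0.0133 0.0422]
strapR [0.5998 0.0336 0.044 ] [0.6082 0.0369 0.0129]
lever end [0.6925 0.0046 0.125 ] [0.5823 0.0012 0.2758]
tipL [ 0.5824 -0.0204  0.23  ] [ 0.6972 -0.0519 -0.0008]
tipR [ 0.5849 -0.0059  0.23  ] [ 7.034e-01 -1.370e-02 -1.000e-04]
```

```bash
python3 -m pendant '[[[0.1,0,-0.9],0,0],[[0,0,-0.9],0,0],[[0,0,-0.9],0,0],[[0,0,-0.9],0,0],[[0,0,-0.9],0,0],[[0,0,-0.9],0,0],[[0,0,-0.9],0,0],[[0,0,-0.2],0,0],[[0,0,0],0,0],[[0,0,0],0,0]]'
python3 - <<'E'
from h import *
s=env.observe()
p,d=env.get_image("wrist");cv2.imwrite("pics/w2.png",p[:,:,::-1]);np.savez("pics/w2.npz",p=p,d=d,pos=s['position'],R=s['tool_rot'])
E
```

```text
time_s: 2.7
position: [0.5951, -0.0133, 0.0377]
tool_rot: [[0.986, 0.001, 0.167], [-0.167, -0.0, 0.986], [0.001, -1.0, -0.0]]
ft_force: [0.3, -0.7, 0.7]
grip_width: 0.0003
```

View pics/w2.png

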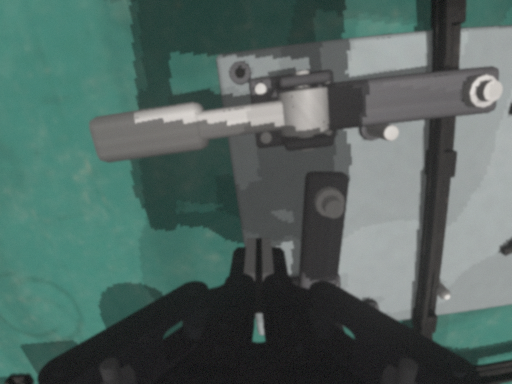

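```bash
python3 -m pendant '[[[0,0,-0.13],0,0],[[0,0.15,0],0,0],[[0,0.15,0],0,0],[[0,0.1,0],0,0],[[0,0,0],0,0]]'
python3 - <<'E'
from h import *
P=np.array([.6505,.0137]);c=np.array([.04,.999]);yc=np.array([-.999,.04])
prev=None
for i,ph in enumerate(np.linspace(1.44,-.03,18)):
    u=np.cos(ph)*c+np.sin(ph)*yc;n=np.sin(ph)*c-np.cos(ph)*yc
    x=P+.055*u-.0255*n
    print(round(ph,3),x.round(4),"ang",np.degrees(np.arctan2(n[1],n[0])).round(1),"d/30", None if prev is None else ((x-prev)/.03).round(2)); prev=x
E
```

```text
time_s: 3.17
position: [0.5948, -0.0013, 0.0328]
tool_rot: [[0.986, 0.001, 0.167], [-0.167, -0.0, 0.986], [0.001, -1.0, -0.0]]
ft_force: [-0.2, -0.9, -0.0]
grip_width: 0.0005
1.44 [ 0.592  -0.0021] ang 80.2 d/30 None
1.354 [0.5908 0.003 ] ang 75.3 d/30 [-0.04  0.17]
1.267 [0.5901 0.0082] ang 70.3 d/30 [-0.02  0.17]
1.181 [0.5899 0.0135] ang 65.3 d/30 [-0.01  0.17]
1.094 [0.5901 0.0187] ang 60.4 d/30 [0.01 0.17]
1.008 [0.5908 0.0239] ang 55.4 d/30 [0.02 0.17]
0.921 [0.5919 0.029 ] ang 50.5 d/30 [0.04 0.17]
0.835 [0.5934 0.034 ] ang 45.5 d/30 [0.05 0.17]
0.748 [0.5954 0.0389] ang 40.6 d/30 [0.07 0.16]
0.662 [0.5977 0.0435] ang 35.6 d/30 [0.08 0.16]
0.575 [0.6005 0.048 ] ang 30.7 d/30 [0.09 0.15]
0.489 [0.6037 0.0522] ang 25.7 d/30 [0.1  0.14]
0.402 [0.6072 0.0561] ang 20.8 d/30 [0.12 0.13]
0.316 [0.611  0.0597] ang 15.8 d/30 [0.13 0.12]
0.229 [0.6151 0.0629] ang 10.9 d/30 [0.14 0.11]
0.143 [0.6195 0.0658] ang 5.9 d/30 [0.15 0.1 ]
0.056 [0.6241 0.0683] ang 0.9 d/30 [0.15 0.08]
-0.03 [0.6289 0.0703] ang -4.0 d/30 [0.16 0.07]
```

```bash
python3 -m pendant '[[[-0.12,0.15,0],-1,0],[[-0.02,0.17,0],-1,0],[[-0.01,0.17,0],-1,0],[[0.01,0.17,0],-1,0],[[0.02,0.17,0],-1,0],[[0,0,0],0,0]]'
python3 - <<'E'
from h import *
s=env.observe()
p,d=env.get_image("wrist");cv2.imwrite("pics/w3.png",p[:,:,::-1]);np.savez("pics/w3.npz",p=p,d=d,pos=s['position'],R=s['tool_rot'])
E
```

```text
time_s: 3.67
position: [0.5914, 0.0235, 0.0328]
tool_rot: [[0.821, 0.001, 0.57], [-0.57, -0.0, 0.821], [0.001, -1.0, 0.0]]
ft_force: [-0.2, -0.2, 0.3]
grip_width: -0.0003
```

View pics/w3.png

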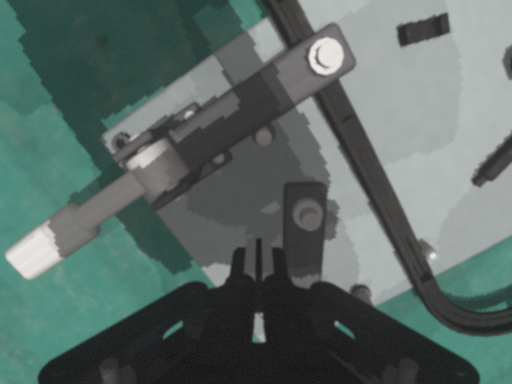

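```bash
python3 -m pendant '[[[0.04,0.17,0],-1,0],[[0.05,0.17,0],-1,0],[[0.07,0.16,0],-1,0],[[0.08,0.16,0],-1,0],[[0.09,0.15,0],-1,0],[[0.1,0.14,0],-1,0],[[0.12,0.13,0],-1,0],[[0.13,0.12,0],-1,0],[[0.14,0.11,0],-1,0],[[0,0,0],0,0]]'
python3 - <<'E'
from h import *
s=env.observe()
p,d=env.get_image("wrist");cv2.imwrite("pics/w4.png",p[:,:,::-1]);np.savez("pics/w4.npz",p=p,d=d,pos=s['position'],R=s['tool_rot'])
E
```

```text
time_s: 4.55
position: [0.6158, 0.0625, 0.0323]
tool_rot: [[0.18, -0.0, 0.984], [-0.984, 0.0, 0.18], [-0.0, -1.0, -0.0]]
ft_force: [-0.0, 0.0, 0.6]
grip_width: 0.0001
```

View pics/w4.png

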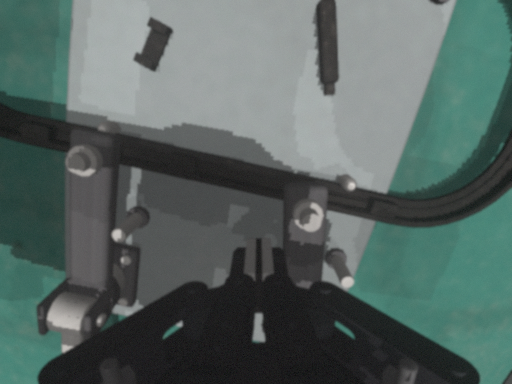

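```bash
python3 -m pendant '[[[0.15,0.1,0],-1,0],[[0.15,0.06,0],-1,0],[[0.1,0,0],-0.4,0],[[0.07,0,0],0,0],[[0,0,0],0,0]]'
```

```text
time_s: 5.02
position: [0.629, 0.0675, 0.0321]
tool_rot: [[-0.024, -0.002, 1.0], [-1.0, 0.001, -0.024], [-0.001, -1.0, -0.002]]
ft_force: [-3.0, 2.5, 0.2]
grip_width: -0.0001
```

```bash
for i in 1; do python3 -m pendant '[[[0.07,0,0],0,0],[[0,0,0],0,0]]'; python3 -m pendant '[[[0.07,0,0],0,0],[[0,0,0],0,0]]'; done
```

```text
time_s: 5.18
position: [0.6294, 0.0675, 0.0319]
tool_rot: [[-0.024, -0.007, 1.0], [-1.0, 0.001, -0.024], [-0.001, -1.0, -0.007]]
ft_force: [-10.0, 3.0, 5.0]
grip_width: 0.0002
time_s: 5.35
position: [0.6296, 0.0676, 0.0319]
tool_rot: [[-0.024, -0.011, 1.0], [-1.0, 0.001, -0.024], [-0.0, -1.0, -0.011]]
ft_force: [-19.8, 1.6, 8.7]
grip_width: -0.0
```

```bash
python3 -m pendant '[[[0,0,0],0,0],[[0,0,0],0,0],[[-0.4,0,0],0,0],[[-0.4,0,0],0,0],[[0,0,1],0,0],[[0,0,1],0,0],[[0,0,1],0,0],[[0,0,1],0,0],[[0,0,0.8],0,0],[[0,0,0],0,0]]'
python3 - <<'E'
from h import *
s=env.observe()
p,d=env.get_image("wrist");cv2.imwrite("pics/w5.png",p[:,:,::-1]);np.savez("pics/w5.npz",p=p,d=d,pos=s['position'],R=s['tool_rot'])
E
```

```text
time_s: 6.18
position: [0.6121, 0.0666, 0.1821]
tool_rot: [[-0.025, 0.011, 1.0], [-1.0, -0.001, -0.025], [0.001, -1.0, 0.011]]
ft_force: [-0.0, -0.6, 0.3]
grip_width: 0.0002
```

View pics/w5.png

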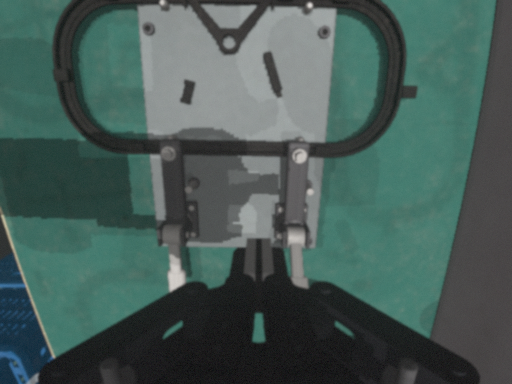

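```bash
python3 - <<'E'
from h import *
f=np.load('pics/w5.npz')
for n,u,v,z in [("nose",300,156,.05),("hinge",296,234,.062),("shutnose",169,153,.05),("shuthinge",175,234,.062),("lev",299,282,.125)]: print(n,wpix(f,u,v,z).round(4),wpix(f,u,v).round(4))
E
python3 -m pendant '[[[0.3,-0.75,0],0,0],[[0.3,-0.75,0],0,0],[[0.3,-0.75,0],0,0],[[0.3,-0.75,0],0,0],[[0,0,0],0,0]]'
python3 - <<'E'
from h import *
p,d=env.get_image("scene");cv2.imwrite("pics/s6.png",cv2.resize(p[130:240,200:330,::-1],None,fx=5,fy=5))
p,d=env.get_image("wrist");cv2.imwrite("pics/w6.png",p[:,:,::-1])
E
```

```text
nose [0.6547 0.0979 0.05  ] [0.6536 0.0993 0.0573]
hinge [0.6505 0.0184 0.062 ] [0.6501 0.0199 0.065 ]
shutnose [0.5251 0.1046 0.05  ] [0.5267 0.1054 0.0552]
shuthinge [0.5244 0.022  0.062 ] [0.5253 0.0233 0.0647]
lev [0.6448 0.0044 0.125 ] [ 0.6493 -0.0156  0.0973]
time_s: 6.65
position: [0.6468, -0.0271, 0.1745]
tool_rot: [[-0.03, -0.001, 1.0], [-1.0, -0.001, -0.03], [0.001, -1.0, -0.001]]
ft_force: [0.2, 0.2, -0.5]
grip_width: 0.0003
```

View pics/s6.png

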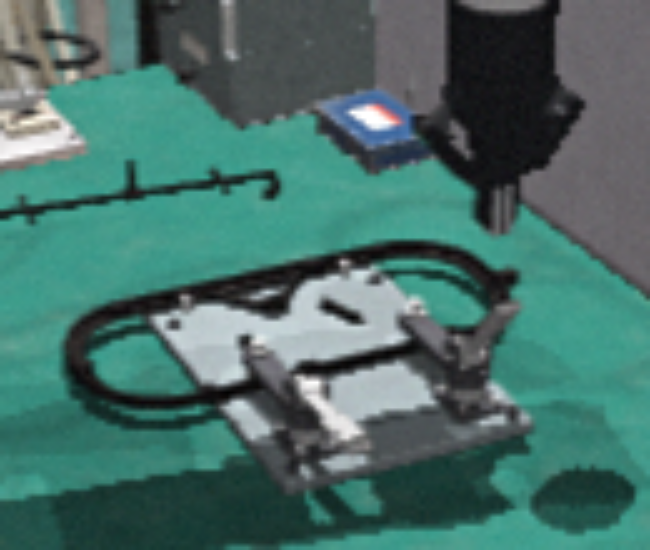

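View pics/w6.png

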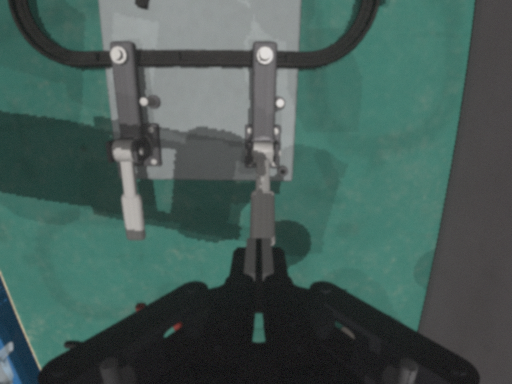

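```bash
python3 -m pendant '[[[0.08,0.04,-0.7],0,0],[[0,0,-0.7],0,0],[[0,0,-0.5],0,0],[[0,0,-0.4],0,0],[[0,0,0],0,0]]'; python3 -m pendant '[[[0,0,-0.4],0,0],[[0,0,-0.4],0,0],[[0,0,0],0,0]]'
```

```text
time_s: 7.17
position: [0.6469, -0.0203, 0.1045]
tool_rot: [[-0.026, -0.005, 1.0], [-1.0, 0.001, -0.026], [-0.001, -1.0, -0.005]]
ft_force: [-0.4, 0.1, -0.5]
grip_width: -0.0
time_s: 7.42
position: [0.6477, -0.0209, 0.0823]
tool_rot: [[-0.027, -0.002, 1.0], [-1.0, 0.0, -0.027], [-0.0, -1.0, -0.002]]
ft_force: [-0.1, -0.5, -0.1]
grip_width: 0.0003
```

```bash
python3 -m pendant '[[[0,-0.17,-0.2],0,0],[[0,0,-0.2],0,0],[[0,0,0],0,0]]'; python3 -m pendant '[[[0,0,-0.1],0,0],[[0,0,0],0,0]]'
python3 - <<'E'
from h import *
s=env.observe()
p,d=env.get_image("scene");cv2.imwrite("pics/s7.png",cv2.resize(p[130:240,200:330,::-1],None,fx=5,fy=5))
E
```

```text
time_s: 7.67
position: [0.6484, -0.0272, 0.071]
tool_rot: [[-0.029, -0.0, 1.0], [-1.0, -0.0, -0.029], [0.0, -1.0, -0.0]]
ft_force: [-0.4, 0.6, 0.7]
grip_width: 0.0
time_s: 7.83
position: [0.6485, -0.027, 0.0684]
tool_rot: [[-0.029, 0.0, 1.0], [-1.0, -0.0, -0.029], [0.0, -1.0, 0.0]]
ft_force: [-0.3, -1.2, 1.4]
grip_width: 0.0004
```

View pics/s7.png

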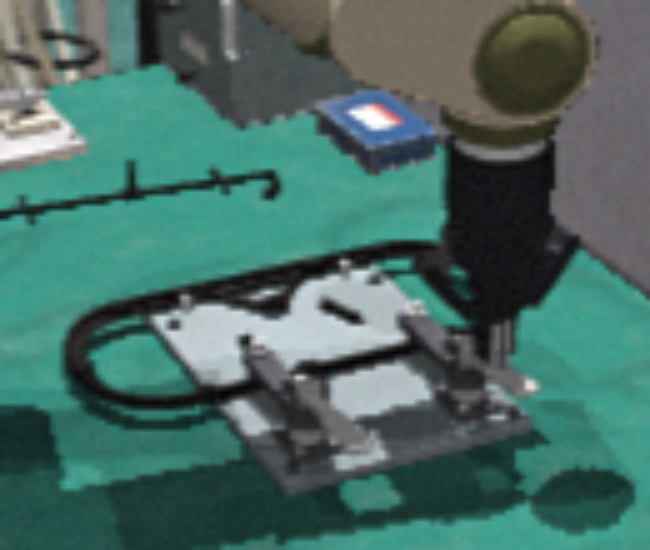

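Lever is nearly down. Continue in small steps until the force rises.

```bash
for i in 1; do python3 -m pendant '[[[0,0,-0.08],0,0],[[0,0,0],0,0]]';python3 -m pendant '[[[0,0,-0.08],0,0],[[0,0,0],0,0]]';python3 -m pendant '[[[0,0,-0.08],0,0],[[0,0,0],0,0]]'; done | grep -E 'pos|ft'
```

```text
position: [0.6485, -0.0269, 0.066]
ft_force: [-0.0, -1.1, 1.5]
position: [0.6485, -0.0269, 0.0634]
ft_force: [0.7, -1.0, 1.9]
position: [0.6487, -0.0269, 0.0622]
ft_force: [-1.4, -2.9, 6.8]
```

```bash
for i in 1; do python3 -m pendant '[[[0,0,-0.08],0,0],[[0,0,0],0,0]]';python3 -m pendant '[[[0,0,-0.06],0,0],[[0,0,0],0,0]]'; python3 -m pendant '[[[0,0,-0.06],0,0],[[0,0,0],0,0],[[0,0,0],0,0]]';done | grep -E 'pos|ft'
```

```text
position: [0.6498, -0.027, 0.0618]
ft_force: [-2.3, -1.7, 18.6]
position: [0.6505, -0.0271, 0.0615]
ft_force: [-3.0, 0.1, 25.9]
position: [0.6515, -0.0271, 0.0613]
ft_force: [-4.3, 0.0, 35.7]
```

```bash
python3 -m pendant '[[[0,0,0.5],0,0],[[0,0,1],0,0],[[0,0,1],0,0],[[0,0,1],0,0],[[-0.5,-0.8,0.5],0,0],[[-0.5,-0.8,0],0,0],[[-0.5,-0.8,0],0,0],[[0,0,0],0,0],[[0,0,0],0,0]]'
python3 - <<'E'
from h import *
s=env.observe()
p,d=env.get_image("wrist");cv2.imwrite("pics/w8.png",p[:,:,::-1]);np.savez("pics/w8.npz",p=p,d=d,pos=s['position'],R=s['tool_rot'])
p,d=env.get_image("scene");cv2.imwrite("pics/s8.png",cv2.resize(p[130:240,200:330,::-1],None,fx=5,fy=5))
E
```

```text
time_s: 9.72
position: [0.6028, -0.0994, 0.1749]
tool_rot: [[-0.031, -0.001, 1.0], [-1.0, 0.001, -0.031], [-0.001, -1.0, -0.001]]
ft_force: [0.3, -0.7, -1.0]
grip_width: 0.0
```

View pics/w8.png

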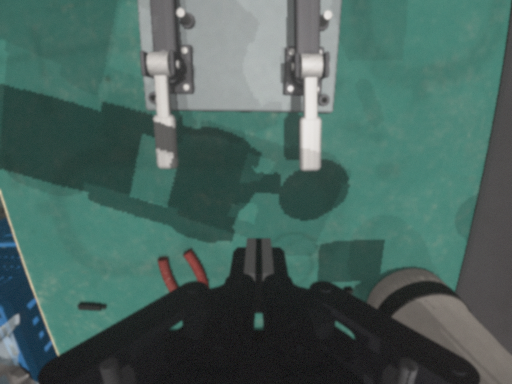

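View pics/s8.png

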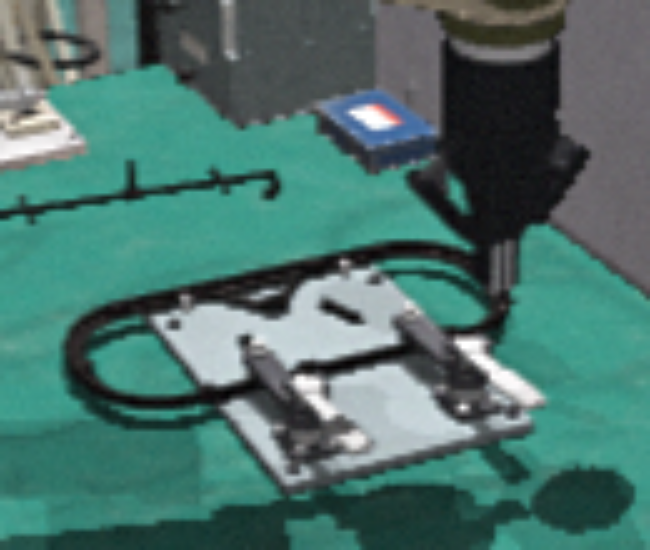

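Run:
```python
from h import *
f=np.load('pics/w8.npz')
def med(u,v): return np.median([wpix(f,u+i,v+j) for i in(-2,0,2) for j in(-2,0,2)],axis=0).round(4)
for n,u,v in [("open near",311,95),("open pad start",311,125),("open end",311,160),("shut near",162,92),("shut padstart",164,123),("shut end",166,158)]: print(n,med(u,v))
p,d=env.get_image("top");cv2.imwrite("pics/t9.png",cv2.resize(p[110:250,180:330,::-1],None,fx=5,fy=4))
d0=np.load('pics/top0.npz')['p'];print(np.abs(p.astype(int)-d0).sum(2)[140:240,195:262].mean())
```

```text
open near [ 0.6504 -0.0112  0.0609]
open pad start [ 0.6509 -0.0367  0.0617]
open end [ 0.6511 -0.0682  0.0633]
shut near [ 0.52   -0.0042  0.0606]
shut padstart [ 0.5192 -0.0307  0.0621]
shut end [ 0.5175 -0.0622  0.0631]
50.27820895522388
```

View pics/t9.png

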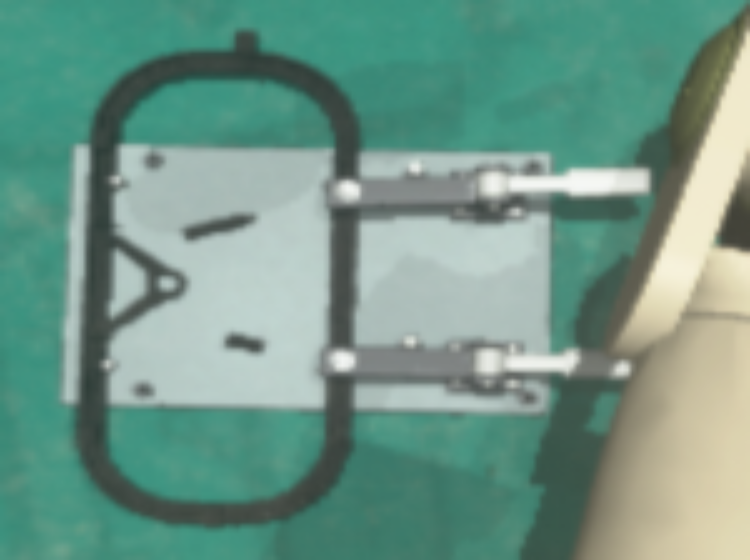

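The top view shows the strap slightly off parallel: the lever line is about 0.05 rad away from the shut clamp's. Pressing the lever probably swung it back a little. I'll nudge the strap to its stop again, the same way as before.

```bash
python3 -m pendant '[[[0,0.95,0],0,0],[[0,0.95,0],0,0],[[0,0.9,0],0,0],[[0.1,0.9,0],0,0],[[0.1,0.9,0],0,0],[[0,0.95,0],0,0],[[0,0,0],0,0],[[0,0,0],0,0]]'
python3 - <<'E'
from h import *
s=env.observe()
p,d=env.get_image("wrist");cv2.imwrite("pics/w9.png",p[:,:,::-1]);np.savez("pics/w9.npz",p=p,d=d,pos=s['position'],R=s['tool_rot'])
E
```

```text
time_s: 10.53
position: [0.6093, 0.0699, 0.1749]
tool_rot: [[-0.025, -0.001, 1.0], [-1.0, 0.0, -0.025], [-0.0, -1.0, -0.001]]
ft_force: [0.3, 0.4, -0.1]
grip_width: 0.0001
```

View pics/w9.png

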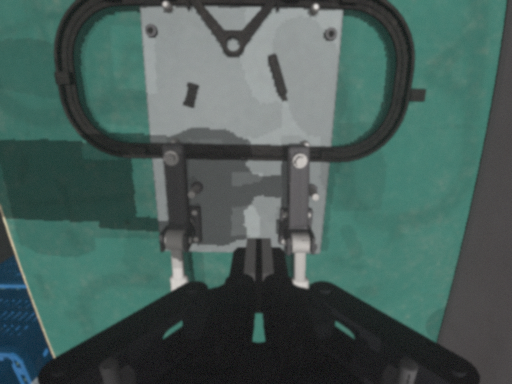

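```bash
python3 -m pendant '[[[0,-0.07,-0.9],0,0],[[0,0,-0.9],0,0],[[0,0,-0.9],0,0],[[0,0,-0.9],0,0],[[0,0,-0.9],0,0],[[0,0,-0.25],0,0],[[0,0,0],0,0],[[0.25,0,0],0,0],[[0.2,0,0],0,0],[[0,0,0],0,0]]'; for i in 1; do python3 -m pendant '[[[0.1,0,0],0,0],[[0,0,0],0,0]]'; python3 -m pendant '[[[0.07,0,0],0,0],[[0,0,0],0,0]]';python3 -m pendant '[[[0.05,0,0],0,0],[[0,0,0],0,0]]';done|grep -E 'pos|ft'
```

```text
time_s: 11.42
position: [0.6253, 0.0653, 0.0346]
tool_rot: [[-0.029, 0.005, 1.0], [-1.0, -0.0, -0.029], [0.0, -1.0, 0.005]]
ft_force: [-1.4, -0.4, 0.6]
grip_width: -0.0002
position: [0.6265, 0.0656, 0.0335]
ft_force: [-0.0, 0.1, -0.7]
position: [0.6281, 0.0658, 0.0332]
ft_force: [-2.6, -0.3, 3.0]
position: [0.6294, 0.0659, 0.033]
ft_force: [-3.5, 1.5, 4.6]
```

```bash
for i in 1; do python3 -m pendant '[[[0.06,0,0],0,0],[[0,0,0],0,0]]'; python3 -m pendant '[[[0.05,0,0],0,0],[[0,0,0],0,0]]';done|grep -E 'pos|ft'
```

```text
position: [0.6298, 0.066, 0.033]
ft_force: [-9.4, 0.6, 9.4]
position: [0.63, 0.066, 0.0329]
ft_force: [-16.4, -0.6, 12.1]
```

Back at the stop: x is 0.630, the same as the first time, and the force is rising. Moving clear and checking.

```bash
python3 -m pendant '[[[-0.4,0,0],0,0],[[-0.4,0,0],0,0],[[0,0,1],0,0],[[0,0,1],0,0],[[0,0,1],0,0],[[0,0,1],0,0],[[0,-0.9,0.8],0,0],[[0,-0.9,0],0,0],[[0,-0.9,0],0,0],[[0,-0.9,0],0,0],[[0,0,0],0,0],[[0,0,0],0,0]]'
python3 -m pendant '[[[0,-0.9,0],0,0],[[0,-0.9,0],0,0],[[0,0,0],0,0],[[0,0,0],0,0]]'
python3 - <<'E'
from h import *
s=env.observe()
p,d=env.get_image("wrist");cv2.imwrite("pics/w10.png",p[:,:,::-1]);np.savez("pics/w10.npz",p=p,d=d,pos=s['position'],R=s['tool_rot'])
p,d=env.get_image("top");cv2.imwrite("pics/t10.png",cv2.resize(p[110:250,180:330,::-1],None,fx=5,fy=4))
E
```

```text
time_s: 13.25
position: [0.6089, -0.0436, 0.1764]
tool_rot: [[-0.031, 0.0, 1.0], [-1.0, -0.0, -0.031], [0.0, -1.0, 0.0]]
ft_force: [-0.4, 0.2, -1.0]
grip_width: -0.0001
time_s: 13.58
position: [0.6089, -0.0963, 0.1764]
tool_rot: [[-0.03, -0.0, 1.0], [-1.0, 0.0, -0.03], [-0.0, -1.0, -0.0]]
ft_force: [-0.3, -0.1, -0.1]
grip_width: -0.0002
```

View pics/w10.png

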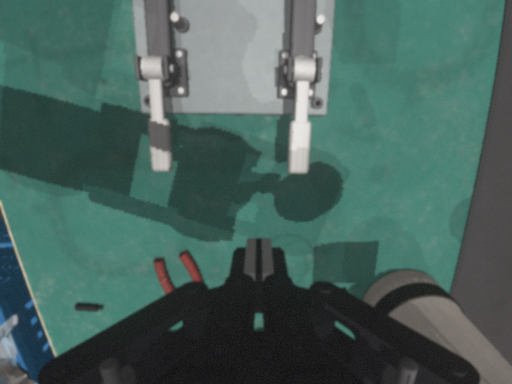

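View pics/t10.png

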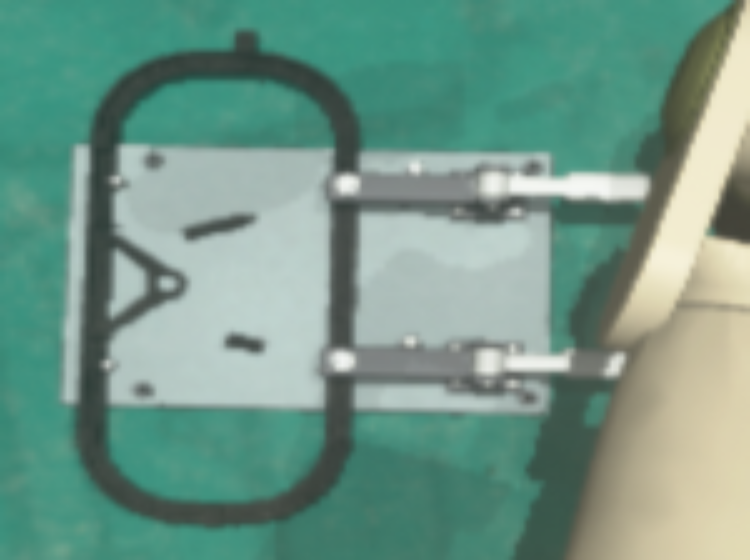

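Run:
```python
from h import *
f=np.load('pics/w10.npz')
def med(u,v): return np.median([wpix(f,u+i,v+j) for i in(-2,0,2) for j in(-2,0,2)],axis=0).round(4)
for n,u,v in [("open near",303,95),("open end",299,162),("shut near",156,96),("shut end",161,162)]: print(n,med(u,v))
print(env.observe()['time_s']); env.close_job()
```

```text
open near [ 0.6497 -0.0079  0.0604]
open end [ 0.6467 -0.0673  0.0632]
shut near [ 0.5202 -0.0044  0.0607]
shut end [ 0.518  -0.0631  0.0638]
13.6833
the job is handed in; nothing more can be done
```

The open strap is over the frame at its stop, its lever is fully down, and the arm stands clear. I handed the job in at 13.7 s; no verdict was reported.

- **Strap:** I pushed it round with the back of the closed fingers until the force rose to about 20 N at the stop.
- **Lever:** I pressed it straight down about 40 mm from the pivot, until the force rose to about 36 N.
- **A check that disagreed:** after the press, the picture showed the strap turned back by about 0.05 rad. That is still inside the 0.07 rad limit, though my reading is only good to about 0.02 rad. I pushed the strap back to its stop, to about 16 N, at the same tool position as the first time.

The last pictures show both straps and levers parallel to within about 0.01 rad. Lever end heights agree to within 1 mm: 63.2 mm for the newly closed clamp and 63.8 mm for the other. By eye, the frame, the closed clamp and the two pieces inside the frame lie where they were. I did not measure the other loose pieces, but the tool did not go low near them.

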